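Load the slide plate and offer the clamp bar up over its studs

TASK

Take the aluminium slide plate by its orange finger block and slide it into the slot of the blue clamp fixture until it is fully home against the end stop. Then pick up the brass clamp bar, carry it over the row of standing things without disturbing them, and hold it level about 15 mm above the tips of the fixture's two studs with its two holes lined up over them, so that springs can be slipped on. The bar must never touch the fixture, and you finish still holding it there, motionless.

Things in the scene. Friction and masses are not known exactly. Their poses are not given: they have to be found in the camera images.
- fixture: blue clamp fixture fixed to the bench, about 105 x 105 mm; origin on the bench midway between its two studs, z up. Two rails 18 mm high run along x from -30 to +40 mm; between them is a slot 62 mm wide (y -31 to +31), its floor the bench, open at the -x end and closed by an end stop at x = +40. Lips reach 10.5 mm over the slot's edges, 9 mm above the bench
- slot_mouth (a point): point on the bench in the middle of the slot's open end, fixture x = -50 mm; axes as the fixture's. From here to the rails (25 mm along +x) flared cheeks 18 mm high guide the plate's front edge in
- stud_mid (a point): point midway between the tips of the fixture's two upright steel studs, 70 mm above the bench; axes as the fixture's. The studs, diameter 8 mm, stand on the rails at y = +38 and -38 mm from here
- slide_plate: loose flat aluminium plate 130 (x) x 60 (y) x 6 mm, about 0.2 kg, lying on the bench; origin at the centre of its underside, z up. Its +x end enters the slot first, its x along the fixture's x; when home its +x edge meets the end stop, its origin is at fixture x = -25 mm, y = 0, and the orange finger block stays outside
- finger_block (a point): middle of the orange finger block to grip the plate by, at plate x = -49 mm, 27 mm above the plate's underside; axes as the plate's. The block is 26 (x) x 20 (y) mm, stands on the plate and its top is 42 mm above the plate's underside
- clamp_bar: loose golden-yellow brass clamp bar 24 (x) x 100 (y) x 14 mm, about 0.2 kg, lying flat, origin at the centre of its underside, z up. Through holes of diameter 13 mm at y = +38 and -38 mm. A central rib, 24 (x) x 36 (y) mm, rises to 36 mm above the underside: grip the bar there, across x. It may be used either way round
- tube_mug_left: bystander in the row: grey handled mug full of white glass tubes, 71 x 105 x 138 mm high, origin at its foot
- empty_cup: bystander in the row: empty grey cup, diameter 60 mm, 101 mm high, origin at its foot
- oil_bottle: bystander in the row: small brown dropper bottle, diameter 34 mm, 102 mm high, origin at its foot

How it is judged (in metres and radians):
On the way, in this order (a step that is already met when the one before it is completed fails the run):
1. the slide plate is fully home in the fixture's slot, before the bar is lifted (x of slide_plate in the frame of fixture between -0.029 and -0.019 m and y of slide_plate in the frame of fixture between -0.004 and 0.004 m and height (world z) of slide_plate below 0.004 m and angle between the x axis of slide_plate and the x axis of fixture, either way round below 0.06 rad), for 0.2 s.
2. the clamp bar is lifted from the bench in the gripper (height (world z) of clamp_bar above 0.04 m and contact force between the fingers and clamp_bar above 1 N), for 0.2 s.
At the end, for the whole second after the job is handed in: Plate flat in the slot within 4 mm of the stop; bar held still, level within 5 degrees, underside 4 to 30 mm above the stud tips, centred within 5 mm and aligned within 5 degrees (either way round), touching neither fixture nor plate; mug, cup and bottle standing within 2 cm of their starts (all of step 1 and horizontal distance between clamp_bar and stud_mid below 0.005 m and angle between the y axis of clamp_bar and the y axis of fixture, either way round below 0.09 rad and angle between clamp_bar's own z axis and vertical below 0.09 rad and z of clamp_bar in the frame of stud_mid between 0.004 and 0.03 m and linear speed of clamp_bar below 0.02 m/s and angular speed of clamp_bar below 0.2 rad/s and contact force between the fingers and clamp_bar above 1 N and contact force between clamp_bar and fixture below 0.05 N and contact force between clamp_bar and slide_plate below 0.05 N and distance of each of tube_mug_left, empty_cup, oil_bottle from where it was at the start of the episode below 0.02 m and angle between each of tube_mug_left, empty_cup, oil_bottle's own z axis and vertical below 0.2 rad); the arm keeps its last pose, push and grip.
It fails at once if the mug of glass tubes is pushed more than 2 cm or tipped over (distance of tube_mug_left from where it was at the start of the episode above 0.02 m or angle between tube_mug_left's own z axis and vertical above 0.35 rad).
It fails at once if the empty cup is pushed more than 2 cm or tipped over (distance of empty_cup from where it was at the start of the episode above 0.02 m or angle between empty_cup's own z axis and vertical above 0.35 rad).
It fails at once if the oil bottle is pushed more than 2 cm or tipped over (distance of oil_bottle from where it was at the start of the episode above 0.02 m or angle between oil_bottle's own z axis and vertical above 0.35 rad).
It fails at once if the clamp bar touches the fixture (contact force between clamp_bar and fixture above 1 N).
It also fails if it takes over 72 s, if anything falls off the work surface, if the arm or the gripper's body presses on something with over 40 N, if the wrist force passes 120 N, or if a joint passes its speed limit or range.

ROBOT

A 6-joint arm with a two-finger parallel gripper is mounted at the origin on a cart in front of the work surface, level with it; the furniture and walls round the work are solid. World frame = base frame: x ahead of the robot, y to its left, z up, the work surface at z = 0. Lengths are in mm, angles in rad, forces in N, time in s.
With the tool pointing down it reaches from about 400 to 925 mm from the base axis. Payload 12.5 kg.
Tool frame: the origin (TCP) lies between the finger pads; the fingertips stand 11 mm ahead of it and the grasp point (between the pads) lies 8 mm behind it (env.tip_extent is the distance from the TCP to the fingertips, in mm); x points along the fingers, z is the direction in which the jaws open and shut, and the axes are right-handed (so a half turn about x gives the same grasp; the last joint's range is limited). The gripper opens to 95 mm and grips with 3 to 60 N. Pads are 20 mm wide; open, the fingers measure 119 mm over their backs; the gripper's body (75 mm by 180 mm) begins 59 mm behind the grasp point.
Start: joints at [1.099, 0.491, 1.559, -0, 1.092, -0.106], TCP at [223.546, 583.675, 199.261] pointing down, gripper open.
Joint ranges: [-3.1, 3.1], [-0.84, 2.19], [0.05, 2.79], [-1.13, 4.28], [0.06, 2.93], [-2.69, 2.69]. Speed limits (rad/s): [2.22, 2.22, 2.79, 3.14, 3.14, 3.14].

INTERFACE

Orientations are given as [roll, pitch, yaw] about the fixed x, y, z axes, in that order (R = Rz(yaw) Ry(pitch) Rx(roll)).
In Python, from cell import status, imaging, env gives the robot as it stands. The module is installed in compiled form; this text tells all that it offers.
- The arm moves only by the tool apply_moves, never from a script. Its argument "increments" is a list of rows, each a list of 5 numbers: the closure, from 0 (fully open) to 1 (shut), then the shift along the tool's x, y, z in mm, then the turn about the tool's x in degrees. A call has 1 to 10 rows; each row shifts and turns the commanded pose from where the row before left it, along the tool's axes as they then stand; what a row does not reach is not made up. A row lasts 1/10 s, in which the tool goes at most 50 mm and 8.59 degrees, less where a joint would pass 70% of its speed; a pose out of reach is approached as far as the arm can. A call with a gripper value outside its range is refused whole. The fingers move at their own pace and stop on an object; the grip force is fixed at half the most. Time passes only in rows, so rows that do not move let the fingers close. It gives the time, the measured TCP pose, the force and the opening at its end, in the units of the state.
- status.state(): the state, without advancing time (a new reading comes with each control period).
- imaging.read_camera(name): name is "side" or "top" or "wrist"; returns a dict with "pixels" (384x512x3 uint8, red, green, blue), "fovy" (degrees; the focal length in pixels is half the picture's height over the tangent of half this angle, whatever the lens; pixels are square), "cx", "cy" (the principal point, pixels), "R" (3x3) and "t" (3): a world point X has camera coordinates R X + t. Camera axes: x right, y down, z forward; pixel columns grow to the right and rows downward; lengths in mm; the calibration is good to about 2 mm. A picture is of the moment at which its call begins. There is no depth.
- env.job_done(): hands the job in, once; it reports no verdict.
The state is a dict: "t": time; "joints": joint angles; "qvel": joint speeds; "tau": joint torques, N m; "eef_pos": TCP position; "tcp_rot": TCP orientation; "ft_force": force on the tool from outside, world axes, zero at the start; "moment": the same for the moment, N m; "opening": opening from 0.0 (shut) to 1.0 (fully open).
Only numpy, scipy, OpenCV 4.12 (cv2) and the standard library are available. Lean on these libraries where they do the work, as an engineer would, in place of code of your own. Each camera call takes 0.05 s, during which the arm holds its last target. There are 200 camera calls.

## Working session

There is one attempt and no reset: what is moved stays moved. The work goes in short steps, Python scripts to look and compute and a tool call to move; the robot and the scene stay as the last step left them, time stands still between calls to the robot, and variables do not carry over. Pictures are saved under pics/ and viewed, about 8 in all and at most 12, crops included, and the job is handed in when it is done.

Besides the shell and the picture viewer there is one more tool, called after ">>>" as name([rows], argument=value, ...), one row to a line, values as JSON. apply_moves: Moves the arm, as the interface text tells. Its arguments: {"type":"object","properties":{"increments":{"type":"array"}},"required":["increments"]}

```bash
mkdir -p pics; cat > h.py <<'E'
import numpy as np, cv2
from cell import status, imaging, env
def cam(n):
    c=imaging.read_camera(n); c['R']=np.array(c['R']).reshape(3,3); c['t']=np.array(c['t']); 
    c['f']=c['pixels'].shape[0]/2/np.tan(np.radians(c['fovy'])/2); return c
def ray(c,uv,z):
    d=c['R'].T@np.array([(uv[0]-c['cx'])/c['f'],(uv[1]-c['cy'])/c['f'],1]); o=-c['R'].T@c['t']
    return o+d*(z-o[2])/d[2]
def proj(c,X):
    p=c['R']@np.array(X,float)+c['t']; return p[:2]/p[2]*c['f']+[c['cx'],c['cy']]
def save(c,n,s=1.5): cv2.imwrite('pics/'+n,cv2.resize(c['pixels'][:,:,::-1],None,fx=s,fy=s))
E
python3 - <<'E'
from h import *
for n in ['top','side','wrist']:
    c=cam(n); save(c,n+'0.png'); print(n,c['f'],-c['R'].T@c['t'],c['R'].round(2).tolist())
    np.save(n+'0.npy',c,allow_pickle=True)
print(status.state())
E
```

```text
top 490.64257159373483 [ 476.57832605   48.02076862 1008.7001897 ] [[-0.0, -1.0, 0.0], [-0.99, -0.0, -0.13], [0.13, -0.0, -0.99]]
side 364.28449809933863 [ 434.77609657 -612.20557265  573.10041598] [[0.96, -0.28, -0.02], [-0.18, -0.56, -0.81], [0.22, 0.78, -0.59]]
wrist 267.02478359161853 [152.83213777 610.06511772 383.79040118] [[0.36, 0.93, -0.0], [0.9, -0.34, 0.27], [0.25, -0.1, -0.96]]
{'t': 0.15, 'joints': array([ 1.09938972e+00,  4.91432438e-01,  1.55928763e+00, -2.13139774e-06,
        1.09169875e+00, -1.05632284e-01]), 'qvel': array([-1.03073483e-03,  4.30704771e-04, -1.84753933e-03,  2.44596917e-05,
       -1.19979637e-03,  7.52821831e-04]), 'tau': array([ 1.34633818e-03, -6.12895060e+01, -2.58278865e+01,  6.92605949e-02,
        4.73720580e-02, -7.67976462e-05]), 'eef_pos': array([223.46207719, 583.49551604, 198.79646367]), 'tcp_rot': array([ 3.03824881,  1.56997017, -2.03991351]), 'ft_force': array([ 0.34885786, -0.31570643,  0.06893306]), 'moment': array([0.01659037, 0.00464282, 0.02092364]), 'opening': 1.0008306225430808}
```

View pics/top0.png

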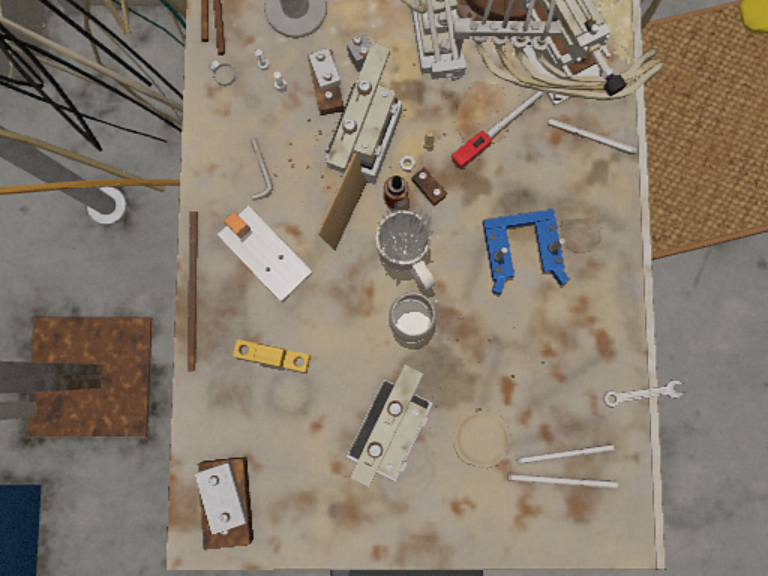

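View pics/side0.png

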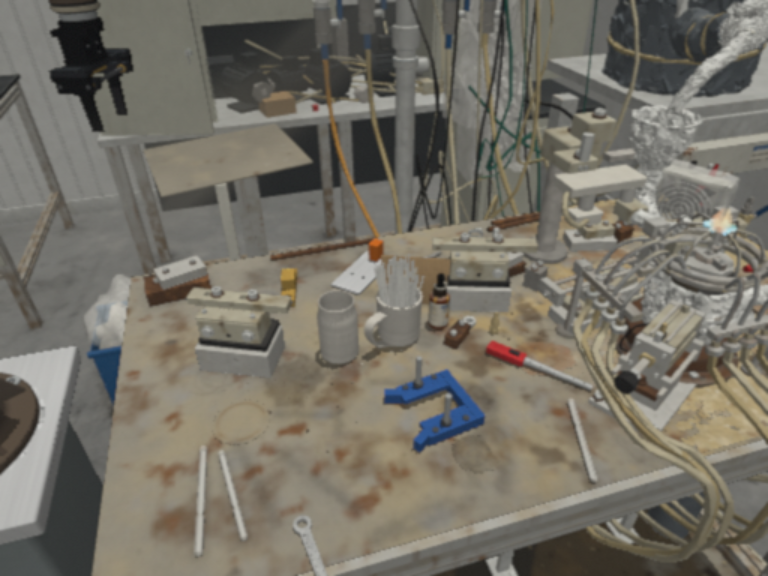

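The top view (1.5x) shows the plate at (265,252) with its block at (236,224), and the bar at (271,355). The fixture is at (525,248) with its mouth facing down. The row of bystanders (bottle, mug, cup) stands at u≈405, v 190–320. I'll zoom in and measure next.

```bash
cat > m.py <<'E'
from h import *
def mask(c,k):
    h=cv2.cvtColor(c['pixels'],cv2.COLOR_RGB2HSV); H,S,V=[h[...,i].astype(int) for i in range(3)]
    m={'blue':(H>100)&(H<125)&(S>140)&(V>60),'yel':(H>18)&(H<30)&(S>150)&(V>90),'org':(H>5)&(H<17)&(S>170)&(V>120),
       'white':(S<30)&(V>185)}[k].astype(np.uint8)
    n,l,s,_=cv2.connectedComponentsWithStats(m,connectivity=8)
    return l,s
E
python3 - <<'E'
from m import *
T=np.load('top0.npy',allow_pickle=True).item()
for k in ['blue','yel','org','white']:
    l,s=mask(T,k)
    for i in range(1,len(s)):
        if s[i,4]>60:
            p=np.argwhere(l==i)[:,::-1].astype(np.float32); r=cv2.minAreaRect(p)
            print(k,s[i],r)
a=T['pixels'][:,:,::-1]
def crop(u,v,w=64,h=56): return cv2.resize(a[v:v+h,u:u+w],None,fx=6,fy=6,interpolation=cv2.INTER_CUBIC)
o=np.vstack([np.hstack([crop(320,138),crop(144,136)]),np.hstack([crop(150,218,64,40),crop(250,180,64,40)])])
print(o.shape); cv2.imwrite('pics/crop1.png',o)
E
```

```text
blue [ 323  140   56   56 1163] ((349.7432556152344, 166.95947265625), (49.81289291381836, 49.81289291381836), 80.53767395019531)
blue [  0 345  11  27  94] ((5.0, 358.0), (26.0, 10.0), 90.0)
yel [493   0  19  23 355] ((502.0, 11.0), (22.0, 18.0), 90.0)
yel [156 227  35  18 191] ((174.04495239257812, 235.47189331054688), (34.928184509277344, 11.692694664001465), 12.994616508483887)
yel [190 234  16  14  84] ((197.00588989257812, 240.22354125976562), (15.944390296936035, 11.063454627990723), 12.52880573272705)
white [385  16  22  14 103] ((394.800048828125, 21.599998474121094), (8.049844741821289, 21.466251373291016), 63.43495178222656)
white [366  80  55  21 122] ((393.04046630859375, 89.88363647460938), (57.573238372802734, 2.2175140380859375), 19.179006576538086)
white [ 145  137   63   63 1567] ((175.9315948486328, 168.48886108398438), (61.159908294677734, 28.55607795715332), 46.12330627441406)
white [275 174  13  16 104] ((281.61236572265625, 181.17977905273438), (14.733970642089844, 7.207985877990723), 57.9946174621582)
white [264 208  23  15 263] ((275.0, 215.0), (14.0, 22.0), 90.0)
white [404 260  29  11  99] ((418.0, 265.0000305175781), (9.132509231567383, 28.253700256347656), 87.27368927001953)
white [347 297  62  11 149] ((377.51995849609375, 302.1399841308594), (2.404162883758545, 61.8011360168457), 81.8698959350586)
white [130 309  33  47 475] ((146.3455352783203, 333.0748291015625), (44.13080978393555, 22.968338012695312), 73.61045837402344)
white [341 317  71   8 181] ((375.9771728515625, 320.3197937011719), (70.24958801269531, 2.636140823364258), 4.085616588592529)
(576, 768, 3)
```

View pics/crop1.png

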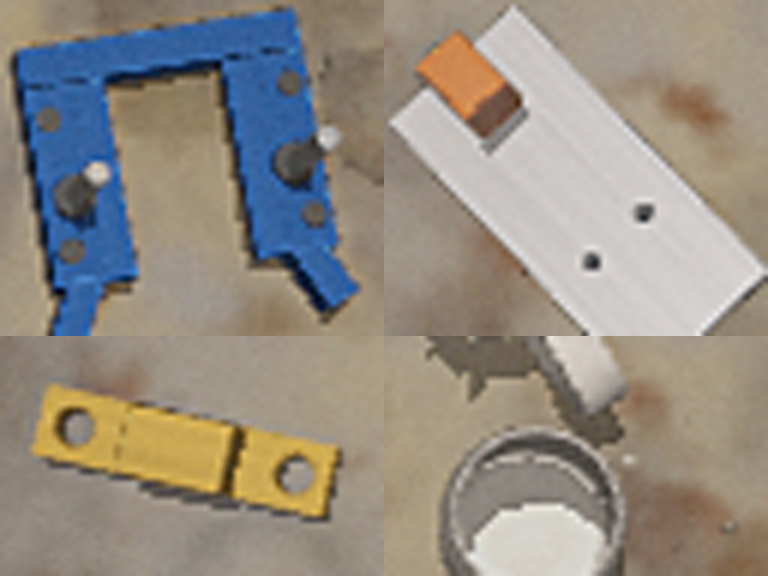

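The crop shows the stud tips at about (97,172) and (330,138) in the fixture tile. It also gives clear plate corners, the bar's holes at (76,427) and (297,472), and the end-stop edges.

```bash
python3 - <<'E'
from m import *
T=np.load('top0.npy',allow_pickle=True).item()
f=lambda x,y,o:((x+.5)/6-.5+o[0],(y+.5)/6-.5+o[1])
def rep(n,a,b,z):
    A,B=ray(T,a,z),ray(T,b,z); d=B-A; print(n,A.round(1),B.round(1),'mid',((A+B)/2).round(1),'len',np.linalg.norm(d).round(1),'ang',np.degrees(np.arctan2(d[1],d[0])).round(2))
F=(320,138)
rep('tips',f(330,138,F),f(97,172,F),70)
rep('bolts front',f(315,213,F),f(71,252,F),18)
rep('bolts rear',f(289,82,F),f(48,120,F),18)
rep('rear edge',f(292,10,F),f(17,50,F),18)
rep('slot right wall(lip)',f(260,258,F),f(222,62,F),18)
rep('slot left wall(lip)',f(134,275,F),f(105,84,F),18)
rep('inner stop edge',f(222,62,F),f(105,84,F),18)
rep('bar holes',f(297,136,(150,218)),f(76,91,(150,218)),14)
l,s=mask(T,'white'); i=[i for i in range(len(s)) if s[i,4]==1567][0]
p=np.argwhere(l==i)[:,::-1].astype(np.float32)
# metric rectangle at z=6
def rect(p,z):
    q=np.array([ray(T,x,z)[:2] for x in p],np.float32); return cv2.minAreaRect(q)
print('plate',rect(p,6))
l,s=mask(T,'yel'); m=np.isin(l,[i for i in range(1,len(s)) if 150<s[i,0]<200 and s[i,4]>20])
print('bar',rect(np.argwhere(m)[:,::-1],14))
l,s=mask(T,'org');m=(l>0);m[:, :140]=0;m[:,175:]=0;m[:130]=0;m[175:]=0
print('org',m.sum());
O=(144,136)
for q in [(75,30),(33,66),(137,95),(100,138)]: print('block top corner?',ray(T,f(*q,O),42).round(1))
for n,a,z in [('cup rim',(412/1.5,308/1.5),101),('mug rim',(403/1.5,232/1.5),100),('bottle',(396/1.5,182/1.5),102),('mughandle',(428/1.5,280/1.5),40)]: print(n,ray(T,a,z).round(0))
st=status.state(); from scipy.spatial.transform import Rotation as R
M=R.from_euler('xyz',st['tcp_rot']).as_matrix(); print(M.round(3))
E
```

```text
tips [ 647.9 -179.6   70. ] [ 636.7 -103.9   70. ] mid [ 642.3 -141.8   70. ] len 76.5 ang 98.41
bolts front [ 631.5 -186.3   18. ] [ 618.  -102.9   18. ] mid [ 624.7 -144.6   18. ] len 84.5 ang 99.16
bolts rear [ 676.9 -178.7   18. ] [663.6 -95.9  18. ] mid [ 670.2 -137.3   18. ] len 83.9 ang 99.09
rear edge [ 702.  -180.5   18. ] [688.  -85.7  18. ] mid [ 695.  -133.1   18. ] len 95.8 ang 98.43
slot right wall(lip) [ 616.  -167.2   18. ] [ 683.8 -155.9   18. ] mid [ 649.9 -161.6   18. ] len 68.8 ang 9.39
slot left wall(lip) [ 610.1 -124.2   18. ] [ 676.1 -115.7   18. ] mid [ 643.1 -119.9   18. ] len 66.6 ang 7.36
inner stop edge [ 683.8 -155.9   18. ] [ 676.1 -115.7   18. ] mid [ 680.  -135.8   18. ] len 41.0 ang 100.81
bar holes [495.  165.6  14. ] [510.1 240.2  14. ] mid [502.5 202.9  14. ] len 76.1 ang 78.58
plate ((643.2286376953125, 216.87420654296875), (128.43301391601562, 58.722599029541016), 43.98786163330078)
bar ((501.6117248535156, 202.4404296875), (98.78739166259766, 23.43131446838379), 77.55852508544922)
org 0
block top corner? [693.6 251.7  42. ]
block top corner? [681.3 265.4  42. ]
block top corner? [671.5 230.4  42. ]
block top corner? [656.9 242.4  42. ]
cup rim [558.  16. 101.]
mug rim [654.  27. 100.]
bottle [717.  36. 102.]
mughandle [601.  -8.  40.]
[[-0.    -0.934  0.358]
 [-0.001  0.358  0.934]
 [-1.     0.    -0.001]]
```

>>> apply_moves([
  [0,0,-34,-9.3,0],
  [0,0,-34,-9.3,0],
  [0,0,-34,-9.3,0],
  [0,0,-34,-9.3,0],
  [0,0,-34,-9.3,0],
  [0,0,-34,-9.3,0],
  [0,0,-34,-9.3,0],
  [0,0,-34,-9.3,0],
])

```text
t: 0.95
eef_pos: [451.9, 415.9, 199.1]
tcp_rot: [2.304, 1.571, -2.775]
ft_force: [-0.4, 1.0, -0.8]
opening: 1.002
```

>>> apply_moves([
  [0,0,-34,-9.3,0],
  [0,0,-34,-9.3,0],
  [0,0,-34,-9.3,0],
  [0,0,-34,-9.3,0],
  [0,0,-34,-9.3,0],
  [0,0,-34,-9.3,0],
  [0,0,-34,-9.3,0],
  [0,0,-34,-9.3,0],
])

```text
t: 1.75
eef_pos: [679.3, 249.1, 198.9]
tcp_rot: [2.034, 1.57, -3.044]
ft_force: [-0.2, 1.1, 0.6]
opening: 0.999
```

>>> apply_moves([
  [0,0,0,0,8.2],
  [0,0,0,0,8.2],
  [0,0,0,0,8.2],
  [0,0,0,0,8.2],
  [0,0,0,0,8.2],
  [0,0,0,0,8.2],
  [0,0,0,0,8.2],
  [0,0,0,0,8.2],
  [0,0,0,0,8.2],
  [0,0,0,0,8.2],
])

```text
t: 2.75
eef_pos: [678.2, 250.1, 198.9]
tcp_rot: [-2.745, 1.57, -2.977]
ft_force: [-0.4, 0.2, -0.3]
opening: 1.002
```

>>> apply_moves([
  [0,0,0,0,8.2],
  [0,0,0,0,8.2],
  [0,0,0,0,8.2],
  [0,0,0,0,8.2],
  [0,0,0,0,8.2],
  [0,0,0,0,8.2],
  [0,0,0,0,8.2],
  [0,0,0,0,8.2],
  [0,0,0,0,8.2],
  [0,0,0,0,0],
])

```text
t: 3.75
eef_pos: [678.2, 250.1, 198.9]
tcp_rot: [-1.492, 1.57, -3.008]
ft_force: [0.2, 0.3, 0.9]
opening: 1.0
```

```bash
cat >> h.py <<'E'
from scipy.spatial.transform import Rotation as Ro
def st():
    s=status.state(); M=Ro.from_euler('xyz',s['tcp_rot']).as_matrix(); zy=np.degrees(np.arctan2(M[1,2],M[0,2]))
    print('t',round(s['t'],2),'pos',s['eef_pos'].round(1),'zyaw',zy.round(2),'q',np.degrees(s['joints']).round(1),'F',s['ft_force'].round(1),'Mo',s['moment'].round(2),'op',round(s['opening']*95,1))
    return s,M,zy
def go(X,M,pos):  # tool-axis shift to reach X
    return (M.T@(np.array(X,float)-pos)).round(1)
E
python3 - <<'E'
from h import *
s,M,zy=st(); print(go([678.2,250.5,19],M,s['eef_pos']))
c=cam('wrist'); save(c,'w1.png'); np.save('w1.npy',c,allow_pickle=True)
for X in [(678.2,250.5,42),(643.2,216.9,6)]: print((proj(c,X)*1.5).round(0))
E
```

```text
t 3.75 pos [678.2 250.1 198.9] zyaw -86.88 q [ 15.   36.5  73.7   0.   69.9 101.9] F [0.2 0.3 0.9] Mo [-0.03  0.14  0.04] op 95.0
[ 1.799e+02  1.000e-01 -4.000e-01]
[383. 271.]
[415. 300.]
```

View pics/w1.png

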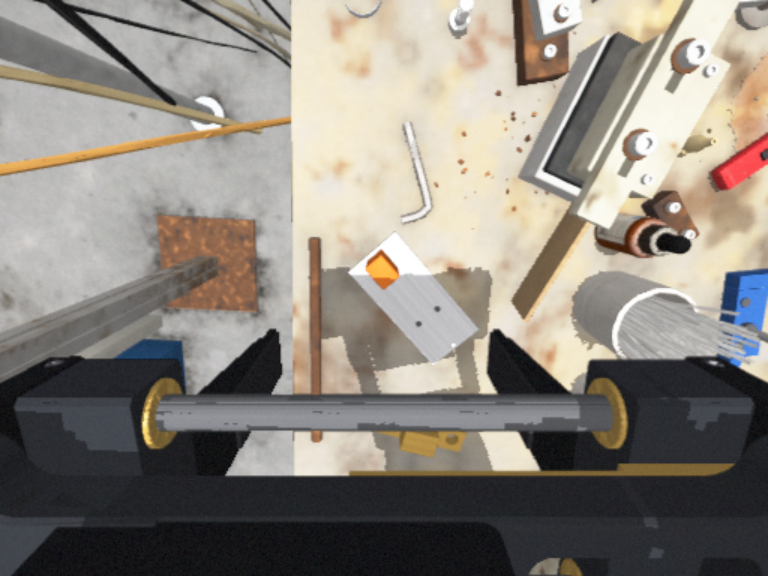

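The wrist view shows the orange block at (382,268), against a predicted (383,271), so the estimates agree. I'll turn to the plate's yaw, descend and grip.

>>> apply_moves([
  [0,0,0,0,8],
  [0,0,0,0,8],
  [0,0,0,0,8],
  [0,0,0,0,8],
  [0,0,0,0,8],
  [0,0,0,0,8],
  [0,20,0,0,0],
  [0,30,0,0,0],
  [0,30,0,0,0],
  [0,30,0,0,0],
])

```text
t: 4.8
eef_pos: [678.2, 250.1, 88.1]
tcp_rot: [3.036, 1.571, 0.689]
ft_force: [0.6, -0.7, -1.1]
opening: 1.0
```

>>> apply_moves([
  [0,30,0,0,0],
  [0,20,0,0,0],
  [0,12,0,0,0],
  [0,7,0,0,0],
  [0,0,0,0,0],
])

```text
t: 5.3
eef_pos: [678.3, 250.1, 19.9]
tcp_rot: [-0.67, 1.57, -3.021]
ft_force: [-1.0, -0.8, -0.2]
opening: 1.002
```

>>> apply_moves([
  [1,0,0,0,0],
  [1,0,0,0,0],
  [1,0,0,0,0],
  [1,0,0,0,0],
  [1,0,0,0,0],
  [1,0,0,0,0],
  [1,0,0,0,0],
  [1,0,0,0,0],
  [1,0,0,0,0],
  [1,0,0,0,0],
])

```text
t: 6.3
eef_pos: [678.4, 250.1, 20.2]
tcp_rot: [-2.962, 1.571, 0.97]
ft_force: [0.2, -0.2, -1.3]
opening: 0.264
```

```bash
python3 - <<'E'
from h import *
st()
E
```

```text
t 6.3 pos [678.4 250.1  20.2] zyaw -134.76 q [ 15.   46.7  82.2   0.   51.1 149.8] F [ 0.2 -0.2 -1.3] Mo [0.02 0.15 0.02] op 25.1
```

>>> apply_moves([
  [1,-5,0,0,0],
  [1,-10,0,0,0],
  [1,-20,0,0,0],
  [1,-20,0,0,0],
  [1,-20,0,0,0],
  [1,-20,0,0,0],
  [1,-20,0,0,0],
  [1,-20,0,0,0],
  [1,-20,0,0,0],
  [1,-20,0,0,0],
])

```text
t: 7.3
eef_pos: [678.2, 250.1, 196.9]
tcp_rot: [2.727, 1.57, 0.375]
ft_force: [-0.0, -0.4, -2.4]
opening: 0.267
```

```bash
python3 - <<'E'
from h import *
s,M,zy=st()
c=cam('side'); a=c['pixels'][90:220,150:350]; cv2.imwrite('pics/s1.png',cv2.resize(a[:,:,::-1],None,fx=3.5,fy=3.5,interpolation=cv2.INTER_CUBIC))
E
```

```text
t 7.3 pos [678.2 250.1 196.9] zyaw -134.76 q [ 15.   36.6  73.9   0.   69.5 149.8] F [-0.  -0.4 -2.4] Mo [0.07 0.12 0.04] op 25.3
```

View pics/s1.png

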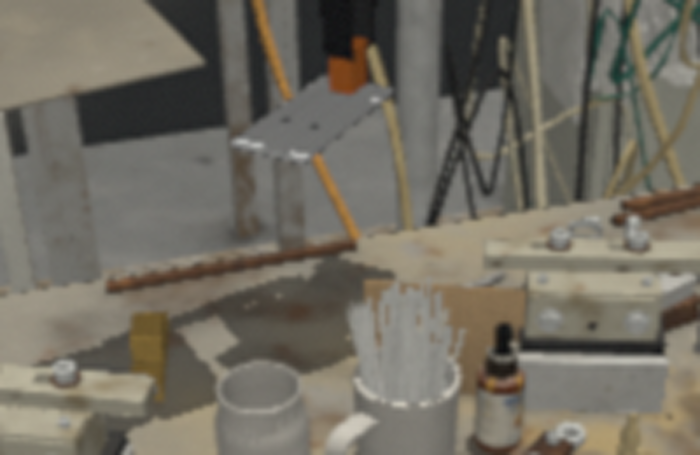

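The plate is lifted and looks level in the fingers, front edge at about (270,150) in the crop. I'll turn it now.

>>> apply_moves([
  [1,0,0,0,-4],
  [1,0,0,0,-8],
  [1,0,0,0,-8],
  [1,0,0,0,-8],
  [1,0,0,0,-8],
  [1,0,0,0,-8],
  [1,0,0,0,-8],
  [1,0,0,0,-8],
  [1,0,0,0,-8],
  [1,0,0,0,-8],
])

```text
t: 8.35
eef_pos: [678.1, 250.1, 195.2]
tcp_rot: [-2.365, 1.571, 2.899]
ft_force: [-0.5, -0.1, -1.1]
opening: 0.269
```

>>> apply_moves([
  [1,0,0,0,-8],
  [1,0,0,0,-8],
  [1,0,0,0,-8],
  [1,0,0,0,-8],
  [1,0,0,0,-8],
  [1,0,0,0,-8],
  [1,0,0,0,-8],
  [1,0,0,0,-8],
  [1,0,0,0,-4],
  [1,0,0,0,0],
])

```text
t: 9.35
eef_pos: [678.1, 250.1, 195.2]
tcp_rot: [3.099, 1.571, -3.022]
ft_force: [-1.3, -0.1, -2.6]
opening: 0.269
```

```bash
python3 - <<'E'
from m import *
s,M,zy=st()
y=np.radians(8.7); P=np.array([642.3,-141.6])-184*np.array([np.cos(y),np.sin(y)])
print(P,go([*P,197],M,s['eef_pos']))
E
```

```text
t 9.35 pos [678.1 250.1 195.2] zyaw 9.3 q [15.  36.7 74.   0.  69.4  5.7] F [-1.3 -0.1 -2.6] Mo [-0.1   0.09 -0.01] op 25.6
[ 460.41712483 -169.43199093] [  -1.7 -378.8 -282.6]
```

>>> apply_moves([
  [1,0,-14,-11,0],
  [1,0,-24,-18,0],
  [1,0,-24,-18,0],
  [1,0,-24,-18,0],
  [1,0,-24,-18,0],
  [1,0,-24,-18,0],
  [1,0,-24,-18,0],
  [1,0,-24,-18,0],
])

```text
t: 10.15
eef_pos: [571.5, 47.5, 195.4]
tcp_rot: [-0.062, 1.57, 0.097]
ft_force: [0.2, 0.2, -1.6]
opening: 0.266
```

>>> apply_moves([
  [1,0,-24,-18,0],
  [1,0,-24,-18,0],
  [1,0,-24,-18,0],
  [1,0,-24,-18,0],
  [1,0,-24,-18,0],
  [1,0,-24,-18,0],
  [1,0,-24,-18,0],
  [1,0,-24,-18,0],
  [1,0,-24,-18,0],
  [1,0,-4.5,-2,0],
])

```text
t: 11.15
eef_pos: [444.7, -197.4, 195.5]
tcp_rot: [-1.38, 1.57, -1.223]
ft_force: [0.5, 0.8, -2.5]
opening: 0.267
```

>>> apply_moves([
  [1,0,0,0,0],
  [1,20,0,0,0],
  [1,30,0,0,0],
  [1,30,0,0,0],
  [1,30,0,0,0],
  [1,30,0,0,0],
  [1,18,0,0,0],
  [1,8,0,0,0],
  [1,0,0,0,0],
])

```text
t: 12.05
eef_pos: [446.0, -194.7, 28.6]
tcp_rot: [2.324, 1.569, 2.486]
ft_force: [-0.5, 0.8, -2.5]
opening: 0.275
```

```bash
python3 - <<'E'
from m import *
s,M,zy=st()
c=cam('top'); np.save('top2.npy',c,allow_pickle=True); a=c['pixels'][130:290,280:420]; cv2.imwrite('pics/t2.png',cv2.resize(a[:,:,::-1],None,fx=4,fy=4,interpolation=cv2.INTER_CUBIC)[:600])
c=cam('wrist'); np.save('w2.npy',c,allow_pickle=True); save(c,'w2.png')
E
```

```text
t 12.05 pos [ 446.  -194.7   28.6] zyaw 9.26 q [-31.4  32.3 117.6   0.   30.3 -40.6] F [-0.5  0.8 -2.5] Mo [-0.04  0.14 -0.02] op 26.1
```

View pics/t2.png

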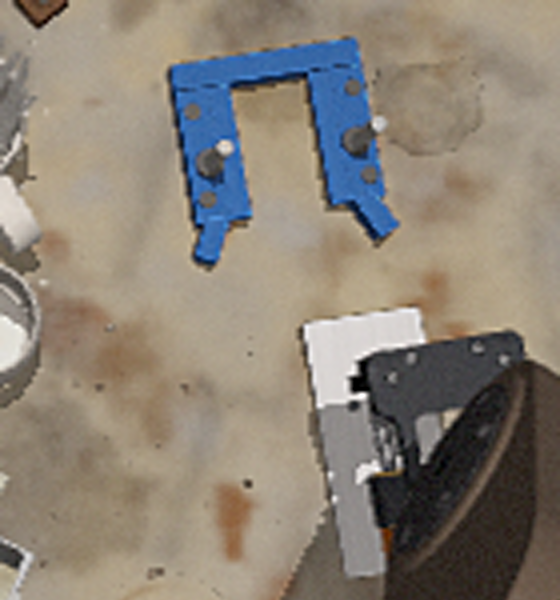

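The top view shows the plate held clear of the fixture, with front corners at (303,325) and (420,308) in the crop. It sits about 25 mm too far right, so I'll measure the offset.

```bash
python3 - <<'E'
from m import *
s,M,zy=st()
T=np.load('top2.npy',allow_pickle=True).item(); f=lambda x,y:((x+.5)/4-.5+280,(y+.5)/4-.5+130)
z=14.6
a,b,d=[ray(T,f(*q),z)[:2] for q in [(303,325),(420,308),(347,577)]]
print('front',a,b,np.linalg.norm(a-b),'yaw',np.degrees(np.arctan2(*(a-b)[::-1]))-90,'side yaw',np.degrees(np.arctan2(*(a-d)[::-1])))
y=np.radians(8.7); X=np.array([np.cos(y),np.sin(y)]);Y=np.array([-X[1],X[0]]); O=np.array([642.3,-141.6])
for n,p in [('front mid',(a+b)/2),('tcp',s['eef_pos'][:2])]: print(n,(p-O)@X,(p-O)@Y)
l,sx=mask(T,'white')
for i in range(1,len(sx)):
    if sx[i,4]>60 and 340<sx[i,0]<400 and sx[i,1]>190:
        print(sx[i])
# left edge of plate: fit line on row-wise first pixel of whitish/grey
g=T['pixels'].astype(int); pts=[]
for v in range(216,268):
    r=g[v,340:385]; sat=r.max(1)-r.min(1); d=np.where((sat<12)&(r.min(1)>110))[0]
    if len(d): pts.append((340+d[0]-.5,v))
q=np.array([ray(T,p,z)[:2] for p in pts],np.float32)
l=cv2.fitLine(q,cv2.DIST_HUBER,0,.01,.01).ravel(); print(np.degrees(np.arctan2(l[1],l[0])),'left edge at fixture y',[(round(float((p-O)@X)),round(float((p-O)@Y),1)) for p in q[::8]])
# studs again same picture
A,B=[ray(T,f(*q),70) for q in [(379,124),(225,148)]];print((A+B)/2)
E
```

```text
t 12.15 pos [ 446.5 -195.3   29.9] zyaw 9.25 q [-31.4  32.1 117.5   0.   30.3 -40.7] F [-0.3  0.6 -2.1] Mo [-0.08  0.12 -0.01] op 25.3
front [ 554.32291395 -150.92501036] [ 562.98944594 -210.65350442] 60.353970697488776 yaw 8.255930632189902 side yaw 8.508150140235784
front mid -88.60920401354042 -26.086308529337774
tcp -201.71272620282528 -23.449114181263706
[356 207  30  25 399]
[347 302  28   6  78]
[354 318  34   5  98]
8.490538 left edge at fixture y [(-99, 3.7), (-115, 4.5), (-131, 5.4), (-148, 4.2), (-164, 5.1), (-180, 3.9), (-196, 4.7)]
[ 641.90037976 -141.66163895   70.        ]
```

>>> apply_moves([
  [1,0,13,0,0],
  [1,0,12.7,0,0],
  [1,0,0,0,0],
  [1,5,0,0,0],
  [1,4,0,0,0],
  [1,0.5,0,0,0],
  [1,0,0,0,0],
])

```text
t: 12.85
eef_pos: [442.0, -170.3, 19.7]
tcp_rot: [-0.169, 1.57, -0.009]
ft_force: [-0.8, 2.7, 5.5]
opening: 0.273
```

>>> apply_moves([
  [1,0,0,6,0],
  [1,0,0,10,0],
  [1,0,0,10,0],
  [1,0,0,10,0],
  [1,0,0,6,0],
  [1,0,0,0,0],
])

```text
t: 13.45
eef_pos: [484.0, -163.6, 19.7]
tcp_rot: [-0.369, 1.57, -0.208]
ft_force: [2.2, 2.8, 4.0]
opening: 0.271
```

```bash
python3 - <<'E'
from m import *
s,M,zy=st()
c=cam('top'); np.save('top3.npy',c,allow_pickle=True); a=c['pixels'][130:280,280:420]; cv2.imwrite('pics/t3.png',cv2.resize(a[:,:,::-1],None,fx=4,fy=4,interpolation=cv2.INTER_CUBIC))
E
```

```text
t 13.45 pos [ 484.  -163.6   19.7] zyaw 9.23 q [-26.1  34.3 114.6   0.   31.  -35.3] F [2.2 2.8 4. ] Mo [ 0.47 -0.26  0.  ] op 25.8
```

View pics/t3.png

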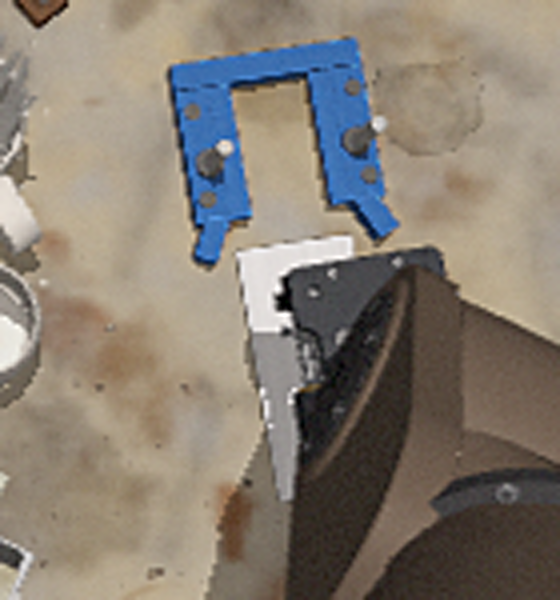

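The front corners are now at (237,252) and (353,237), just outside the flared cheeks. I'll check the lateral centring.

```bash
python3 - <<'E'
from m import *
T=np.load('top3.npy',allow_pickle=True).item(); f=lambda x,y:((x+.5)/4-.5+280,(y+.5)/4-.5+130)
y=np.radians(8.7); X=np.array([np.cos(y),np.sin(y)]);Y=np.array([-X[1],X[0]]); O=np.array([642.2,-141.6])
for q,z in [((237,252),6),((353,237),6),((280,500),6),((250,217),18),((332,203),18),((232,88),18),((309,76),18)]:
    p=ray(T,f(*q),z)[:2]; print(q,((p-O)@X).round(1),((p-O)@Y).round(1))
g=T['pixels'].astype(int); pts=[]
for v in range(196,248):
    r=g[v,335:370]; sat=r.max(1)-r.min(1); d=np.where((sat<12)&(r.min(1)>110))[0]
    if len(d): pts.append((335+d[0]-.5,v))
q=np.array([ray(T,p,6)[:2] for p in pts],np.float32)
l=cv2.fitLine(q,cv2.DIST_HUBER,0,.01,.01).ravel(); print(np.degrees(np.arctan2(l[1],l[0])),np.median((q-O)@Y))
st()
E
```

```text
(237, 252) -45.7 29.2
(353, 237) -47.0 -31.2
(280, 500) -173.6 29.4
(250, 217) -30.1 21.8
(332, 203) -29.3 -20.8
(232, 88) 37.2 19.4
(309, 76) 37.4 -20.8
8.613132 29.863581025539645
t 13.5 pos [ 484.  -163.6   19.8] zyaw 9.22 q [-26.1  34.3 114.6   0.   31.  -35.4] F [2.  2.  3.5] Mo [ 0.29 -0.27  0.09] op 25.5
```

>>> apply_moves([
  [1,0,0,6,0],
  [1,0,0,6,0],
  [1,0,0,6,0],
  [1,0,0,6,0],
  [1,0,0,6,0],
  [1,0,0,0,0],
])

```text
t: 14.1
eef_pos: [513.3, -158.8, 19.7]
tcp_rot: [-0.379, 1.57, -0.218]
ft_force: [1.6, 1.9, 4.3]
opening: 0.268
```

>>> apply_moves([
  [1,0,-0.1,6,0],
  [1,0,-0.1,6,0],
  [1,0,-0.1,6,0],
  [1,0,0,0,0],
])

```text
t: 14.5
eef_pos: [531.2, -156.3, 19.8]
tcp_rot: [-0.398, 1.57, -0.237]
ft_force: [0.3, 0.7, 4.8]
opening: 0.269
```

```bash
python3 - <<'E'
from m import *
st()
E
```

```text
t 14.5 pos [ 531.2 -156.3   19.8] zyaw 9.22 q [-23.2  36.5 108.5   0.   35.  -32.5] F [0.3 0.7 4.8] Mo [ 0.17 -0.05  0.05] op 25.6
```

>>> apply_moves([
  [1,0,0,6,0],
  [1,0,0,6,0],
  [1,0,0,6,0],
  [1,0,0,6,0],
  [1,0,0,6,0],
  [1,0,0,3,0],
  [1,0,0,0,0],
])

```text
t: 15.2
eef_pos: [563.3, -151.0, 19.7]
tcp_rot: [2.804, 1.571, 2.965]
ft_force: [-1.7, 1.0, 5.8]
opening: 0.268
```

>>> apply_moves([
  [1,0,0,1,0],
  [1,0,0,1,0],
  [1,0,0,0,0],
])

```text
t: 15.5
eef_pos: [564.7, -150.7, 19.7]
tcp_rot: [2.815, 1.57, 2.976]
ft_force: [-4.3, -0.4, 6.9]
opening: 0.269
```

>>> apply_moves([
  [1,0,0,1,0],
  [1,0,0,1,0],
  [1,0,0,0,0],
])

```text
t: 15.8
eef_pos: [566.6, -150.4, 19.8]
tcp_rot: [2.83, 1.57, 2.991]
ft_force: [-4.6, -0.2, 8.1]
opening: 0.269
```

```bash
python3 - <<'E'
from m import *
st()
E
```

```text
t 15.8 pos [ 566.6 -150.4   19.8] zyaw 9.22 q [-21.3  38.3 103.7  -0.   38.1 -30.5] F [-4.6 -0.2  8.1] Mo [-0.19  0.78 -0.03] op 25.5
```

>>> apply_moves([
  [1,0,0,1,0],
  [1,0,0,1,0],
  [1,0,0,0,0],
])

```text
t: 16.1
eef_pos: [568.0, -150.2, 19.7]
tcp_rot: [2.872, 1.569, 3.033]
ft_force: [-8.1, -1.3, 9.5]
opening: 0.268
```

>>> apply_moves([
  [1,0,0,1,0],
  [1,0,0,1,0],
  [1,0,0,0,0],
])

```text
t: 16.4
eef_pos: [568.0, -150.1, 19.7]
tcp_rot: [2.875, 1.564, 3.037]
ft_force: [-17.3, -7.1, 15.0]
opening: 0.268
```

```bash
python3 - <<'E'
from m import *
st()
E
```

```text
t 16.4 pos [ 568.  -150.1   19.7] zyaw 9.24 q [-21.2  38.4 103.3  -0.2  38.6 -30.3] F [-17.3  -7.1  15. ] Mo [-1.35  3.26 -0.05] op 25.5
```

>>> apply_moves([
  [0.5,0,0,0,0],
  [0.5,0,0,0,0],
  [0.5,0,0,0,0],
  [0.5,0,0,0,0],
  [0.5,0,0,0,0],
])

```text
t: 16.9
eef_pos: [571.2, -149.3, 19.6]
tcp_rot: [0.871, 1.571, 1.032]
ft_force: [-0.0, 0.2, 0.1]
opening: 0.494
```

>>> apply_moves([
  [0.5,-5,0,0,0],
  [0.5,-15,0,0,0],
  [0.5,-25,0,0,0],
  [0.5,-25,0,0,0],
  [0.5,-25,0,0,0],
  [0.2,-30,0,0,0],
  [0,-30,0,0,0],
  [0,-25,0,0,0],
  [0,0,0,0,0],
])

```text
t: 17.8
eef_pos: [572.3, -149.7, 203.5]
tcp_rot: [-0.51, 1.565, -0.349]
ft_force: [0.6, 0.3, -0.1]
opening: 0.779
```

>>> apply_moves([
  [0,0,15,0,0],
  [0,0,35,0,0],
  [0,0,35,0,0],
  [0,0,35,0,0],
  [0,0,35,0,0],
  [0,0,35,0,0],
  [0,0,35,0,0],
  [0,0,35,0,0],
  [0,0,35,0,0],
  [0,0,35,0,0],
])

```text
t: 18.8
eef_pos: [516.4, 178.3, 198.5]
tcp_rot: [3.107, 1.569, -3.014]
ft_force: [1.1, -0.9, -0.1]
opening: 0.998
```

```bash
python3 - <<'E'
from m import *
s,M,zy=st(); print(go([502.1,202.7,197],M,s['eef_pos']))
c=cam('top'); np.save('top4.npy',c,allow_pickle=True); a=c['pixels'][130:280,150:400]; cv2.imwrite('pics/t4.png',cv2.resize(a[:,:,::-1],None,fx=3.2,fy=3.2,interpolation=cv2.INTER_CUBIC))
E
```

```text
t 18.8 pos [516.4 178.3 198.5] zyaw 9.26 q [ 12.1  21.8 100.4   0.   57.9   2.9] F [ 1.1 -0.9 -0.1] Mo [-0.04  0.07  0.04] op 94.8
[  1.6  26.4 -10.2]
```

View pics/t4.png

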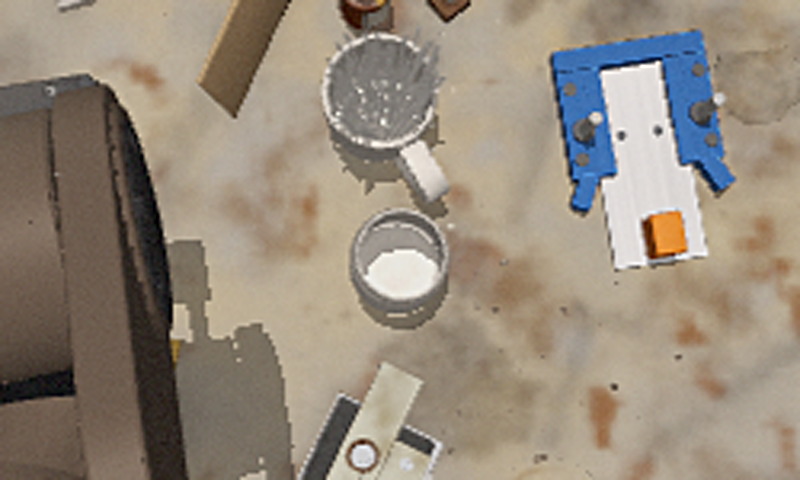

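The plate is in the slot up to the stop, with its rear corners at (616,268) and (706,256). The bystanders have not moved. I'll check the numbers and position over the bar.

>>> apply_moves([
  [0,0,13.2,-5.1,0],
  [0,0,13.2,-5.1,0],
  [0,0,0,0,7],
  [0,0,0,0,7],
  [0,0,0,0,7.2],
  [0,0,0,0,0],
])

```text
t: 19.45
eef_pos: [503.2, 200.7, 199.4]
tcp_rot: [-2.742, 1.57, -2.953]
ft_force: [0.4, 0.8, 0.9]
opening: 1.001
```

```bash
python3 - <<'E'
from m import *
T=np.load('top4.npy',allow_pickle=True).item(); f=lambda x,y:((x+.5)/3.2-.5+150,(y+.5)/3.2-.5+130)
y=np.radians(8.7); X=np.array([np.cos(y),np.sin(y)]);Y=np.array([-X[1],X[0]]); O=np.array([642.2,-141.6])
for q,z in [((616,268),6),((706,256),6),((621,134),6),((658,130),6)]:
    p=ray(T,f(*q),z)[:2]; print(q,((p-O)@X).round(1),((p-O)@Y).round(1))
s,M,zy=st(); print(go([502.1,202.7,197],M,s['eef_pos']))
c=cam('wrist'); np.save('w5.npy',c,allow_pickle=True); save(c,'w5.png')
for X in [(502.1,202.7,36)]: print((proj(c,X)*1.5).round(0))
E
```

```text
(616, 268) -88.9 29.9
(706, 256) -90.0 -28.4
(621, 134) -3.9 11.8
(658, 130) -4.9 -12.3
t 19.45 pos [503.2 200.7 199.4] zyaw -12.1 q [ 14.8  21.4 101.    0.   57.7  26.9] F [0.4 0.8 0.9] Mo [-0.08  0.1   0.04] op 95.1
[ 2.4  1.7 -1.5]
[383. 268.]
```

View pics/w5.png

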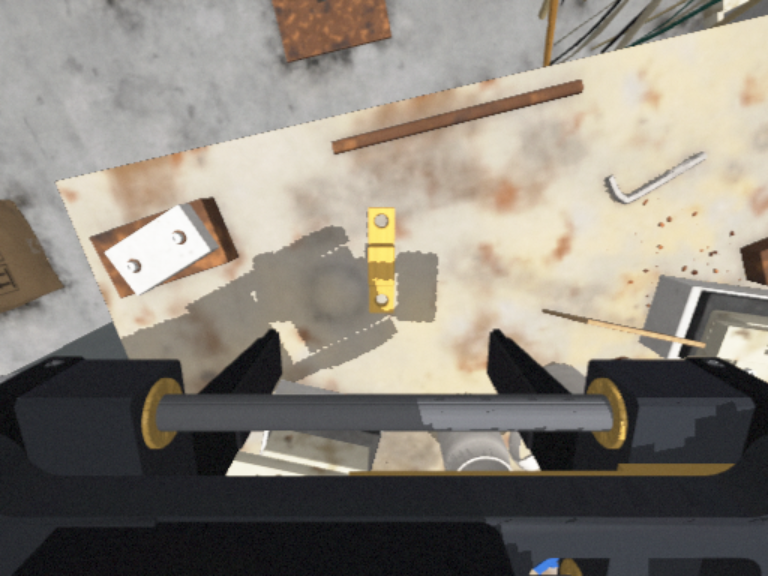

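The bar is aligned with the tool and centred at (381,262), against a predicted (383,268). I'll descend and grip it.

>>> apply_moves([
  [0,10,1.7,-1.5,0],
  [0,25,0,0,0],
  [0,30,0,0,0],
  [0,30,0,0,0],
  [0,30,0,0,0],
  [0,25,0,0,0],
  [0,18,0,0,0],
  [0,9,0,0,0],
  [0,5,0,0,0],
  [0,0,0,0,0],
])

```text
t: 20.5
eef_pos: [502.6, 202.7, 17.5]
tcp_rot: [-2.878, 1.57, -3.086]
ft_force: [-0.1, -0.3, -0.2]
opening: 1.0
```

>>> apply_moves([
  [1,0,0,0,0],
  [1,0,0,0,0],
  [1,0,0,0,0],
  [1,0,0,0,0],
  [1,0,0,0,0],
  [1,0,0,0,0],
  [1,0,0,0,0],
  [1,0,0,0,0],
  [1,0,0,0,0],
  [1,0,0,0,0],
])

```text
t: 21.5
eef_pos: [502.5, 202.7, 17.7]
tcp_rot: [-2.966, 1.57, 3.109]
ft_force: [-0.4, 0.6, 0.4]
opening: 0.249
```

```bash
python3 - <<'E'
from m import *
st()
E
```

```text
t 21.5 pos [502.5 202.7  17.7] zyaw -11.96 q [ 15.   36.1 110.2   0.   33.7  26.9] F [-0.4  0.6  0.4] Mo [-0.11  0.22 -0.  ] op 23.6
```

>>> apply_moves([
  [1,-5,0,0,0],
  [1,-15,0,0,0],
  [1,-20,0,0,0],
  [1,-20,0,0,0],
  [1,-20,0,0,0],
  [1,-20,0,0,0],
  [1,-20,0,0,0],
  [1,-20,0,0,0],
  [1,-20,0,0,0],
  [1,-20,0,0,0],
])

```text
t: 22.5
eef_pos: [502.3, 202.6, 198.7]
tcp_rot: [-2.873, 1.57, -3.081]
ft_force: [-0.8, 0.3, -3.1]
opening: 0.246
```

>>> apply_moves([
  [1,-5,0,0,-5],
  [1,0,0,0,-5.7],
  [1,0,0,0,-5],
  [1,0,0,0,-5],
  [1,0,0,0,0],
])

```text
t: 23.0
eef_pos: [502.4, 202.7, 202.9]
tcp_rot: [-3.095, 1.571, -2.941]
ft_force: [-0.3, -0.9, -2.2]
opening: 0.244
```

```bash
python3 - <<'E'
from m import *
s,M,zy=st(); print(go([642.2,-141.6,200],M,s['eef_pos']))
E
```

```text
t 23.0 pos [502.4 202.7 202.9] zyaw 8.82 q [ 15.   21.1 100.8   0.   58.1   6.2] F [-0.3 -0.9 -2.2] Mo [-0.05  0.01  0.04] op 23.2
[   2.8 -361.6   85.3]
```

>>> apply_moves([
  [1,0,-12,2.9,0],
  [1,0,-24,5.6,0],
  [1,0,-24,5.6,0],
  [1,0,-24,5.6,0],
  [1,0,-24,5.6,0],
  [1,0,-24,5.6,0],
  [1,0,-24,5.6,0],
  [1,0,-24,5.6,0],
])

```text
t: 23.8
eef_pos: [572.0, 29.4, 202.7]
tcp_rot: [-2.937, 1.571, -2.787]
ft_force: [1.4, 0.4, -2.1]
opening: 0.242
```

>>> apply_moves([
  [1,0,-24,5.6,0],
  [1,0,-24,5.6,0],
  [1,0,-24,5.6,0],
  [1,0,-24,5.6,0],
  [1,0,-24,5.6,0],
  [1,0,-24,5.6,0],
  [1,0,-24,5.6,0],
  [1,0,-13.6,4,0],
  [1,0,0,0,0],
  [1,0,0,0,0],
])

```text
t: 24.8
eef_pos: [641.5, -141.5, 202.4]
tcp_rot: [2.35, 1.57, 2.501]
ft_force: [-1.1, -0.6, -2.1]
opening: 0.244
```

```bash
python3 - <<'E'
from m import *
s,M,zy=st(); print(go([642.2,-141.6,120],M,s['eef_pos']))
c=cam('top'); np.save('top6.npy',c,allow_pickle=True); d=cam('side'); np.save('side6.npy',d,allow_pickle=True)
a=cv2.resize(c['pixels'][110:210,300:400],None,fx=4,fy=4,interpolation=cv2.INTER_CUBIC)
b=cv2.resize(d['pixels'][170:305,245:345],None,fx=4,fy=4,interpolation=cv2.INTER_CUBIC)
o=np.zeros((540,800,3),np.uint8); o[:400,:400]=a; o[:,400:]=b; cv2.imwrite('pics/t6.png',o[:,:,::-1])
E
```

```text
t 24.8 pos [ 641.5 -141.5  202.4] zyaw 8.68 q [-18.2  30.6  84.2   0.   65.2 -26.9] F [-1.1 -0.6 -2.1] Mo [-0.08  0.04  0.03] op 23.2
[82.4 -0.2  0.7]
```

View pics/t6.png

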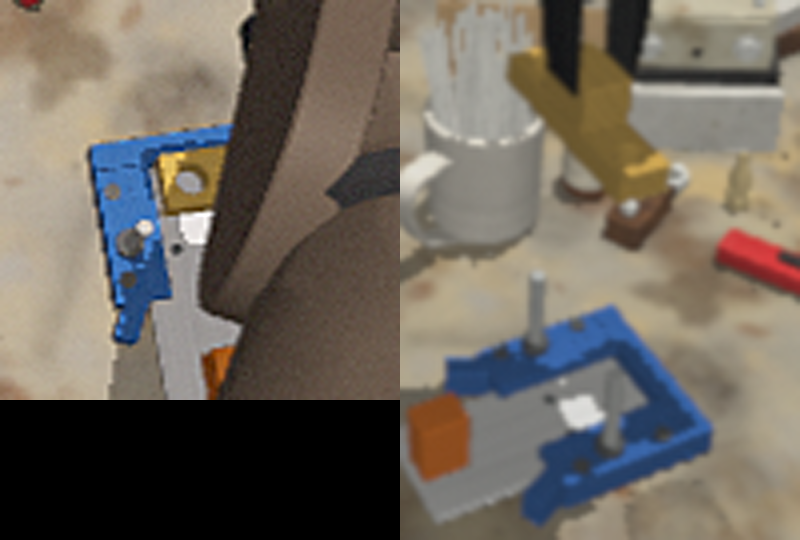

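The bar is held level above the studs. Its left hole is at (191,183) in the top crop, with the stud tip at (145,228). I'll compute the offset, lower part of the way and recheck.

>>> apply_moves([
  [1,10,0,0,0],
  [1,15,0,0,0],
  [1,15,0,0,0],
  [1,15,0,0,0],
  [1,15,0,0,0],
  [1,10,0,0,0],
  [1,5,0,0,0],
  [1,0,0,0,0],
  [1,0,0,0,0],
])

```text
t: 25.8
eef_pos: [642.2, -141.7, 118.2]
tcp_rot: [-0.329, 1.57, -0.177]
ft_force: [0.5, -0.1, -1.3]
opening: 0.245
```

```bash
python3 - <<'E'
from m import *
y=np.radians(8.7); X=np.array([np.cos(y),np.sin(y)]);Y=np.array([-X[1],X[0]]); O=np.array([642.2,-141.6])
T=np.load('top6.npy',allow_pickle=True).item(); f=lambda x,y:((x+.5)/4-.5+300,(y+.5)/4-.5+110)
for n,q,z in [('hole',(191,183),198.7),('stud',(145,228),70)]:
    p=ray(T,f(*q),z)[:2]; print(n,((p-O)@X).round(1),((p-O)@Y).round(1))
s,M,zy=st()
c=cam('top'); np.save('top7.npy',c,allow_pickle=True); d=cam('side'); np.save('side7.npy',d,allow_pickle=True)
a=cv2.resize(c['pixels'][135:185,320:370],None,fx=8,fy=8,interpolation=cv2.INTER_CUBIC)
b=cv2.resize(d['pixels'][200:275,265:315],None,fx=8,fy=8,interpolation=cv2.INTER_CUBIC)
o=np.zeros((600,800,3),np.uint8); o[:400,:400]=a; o[:,400:]=b; cv2.imwrite('pics/t7.png',o[:,:,::-1])
E
```

```text
hole -3.0 39.5
stud -0.5 38.0
t 25.8 pos [ 642.2 -141.7  118.2] zyaw 8.75 q [-18.2  35.5  89.2   0.   55.3 -26.9] F [ 0.5 -0.1 -1.3] Mo [-0.1   0.02 -0.  ] op 23.3
```

View pics/t7.png

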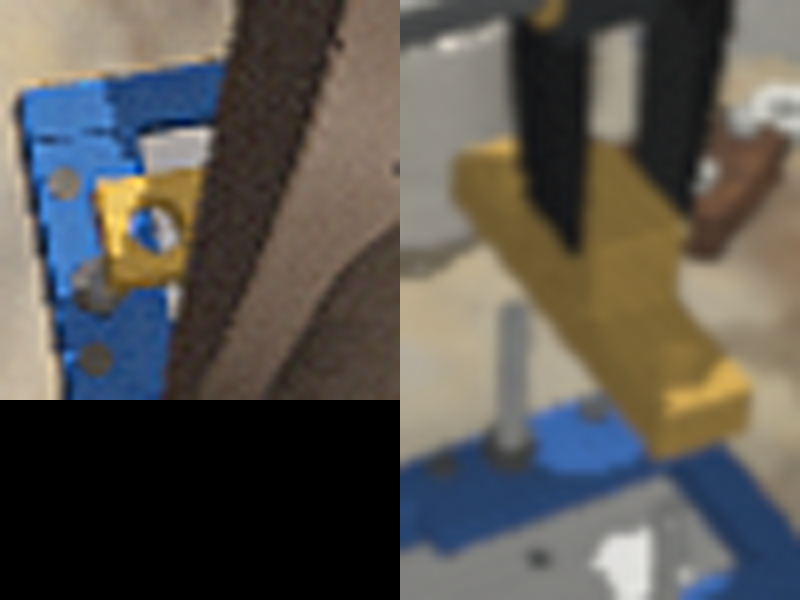

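```bash
python3 - <<'E'
from m import *
y=np.radians(8.7); X=np.array([np.cos(y),np.sin(y)]);Y=np.array([-X[1],X[0]]); O=np.array([642.2,-141.6])
fx=lambda p:(((p[:2]-O)@X).round(1),((p[:2]-O)@Y).round(1))
T=np.load('top7.npy',allow_pickle=True).item();S=np.load('side7.npy',allow_pickle=True).item()
ft=lambda x,y:((x+.5)/8-.5+320,(y+.5)/8-.5+135)
fs=lambda x,y:((x-400+.5)/8-.5+265,(y+.5)/8-.5+200)
for n,q,z in [('hole',(155,225),114.5),('endA',(97,180),114.5),('endB',(112,285),114.5)]: print(n,fx(ray(T,ft(*q),z)))
for n,q,z in [('b-12-50',(658,458),100.5),('b12-50',(745,428),100.5),('t12-50',(750,380),114.5),('t-12+50',(455,157),114.5),('b-12+50',(458,200),100.5),('stud+38',(514,303),70)]: print(n,fx(ray(S,fs(*q),z)))
# yellow hue mask detail in top: end-face line & sides
l,s=mask(T,'yel'); 
for i in range(1,len(s)):
    if s[i,4]>15 and 320<s[i,0]<380: 
        p=np.argwhere(l==i)[:,::-1]; q=np.array([fx(ray(T,x,114.5)) for x in p]); print(s[i],q.min(0),q.max(0))
# stud tips in top0 and side0-> triangulate both in side0
S0=np.load('side0.npy',allow_pickle=True).item()
for P in [(636.5,-104,70),(647.9,-179.3,70)]: print('proj side',proj(S0,P).round(1), proj(S0,P)*1.5)
E
```

```text
hole (np.float64(-0.4), np.float64(39.4))
endA (np.float64(12.0), np.float64(50.9))
endB (np.float64(-12.8), np.float64(51.6))
b-12-50 (np.float64(-13.8), np.float64(-46.3))
b12-50 (np.float64(8.7), np.float64(-46.8))
t12-50 (np.float64(9.2), np.float64(-46.0))
t-12+50 (np.float64(-13.9), np.float64(51.8))
b-12+50 (np.float64(-12.9), np.float64(51.5))
stud+38 (np.float64(-1.7), np.float64(41.3))
[336 156  10   9  37] [-4.  26.1] [10.8 43.3]
[333 161  10  10  47] [-13.4  34.9] [ 3.8 51.6]
proj side [280.4 238.2] [420.53352344 357.22980009]
proj side [300.  263.2] [449.94221681 394.86896977]
```

Both views agree to about 1 mm: relative to the studs the bar is at x ≈ -0.4, with y between -0.7 and +1.3. I'll make a small trim and take the final 15 mm down.

>>> apply_moves([
  [1,3,-0.5,0.3,0],
  [1,5,0,0,0],
  [1,5,0,0,0],
  [1,2.5,0,0,0],
  [1,0,0,0,0],
  [1,0,0,0,0],
  [1,0,0,0,0],
  [1,0,0,0,0],
  [1,0,0,0,0],
])

```text
t: 26.8
eef_pos: [642.4, -142.2, 102.4]
tcp_rot: [-0.091, 1.571, 0.061]
ft_force: [1.2, -0.1, -2.2]
opening: 0.248
```

```bash
python3 - <<'E'
from m import *
s,M,zy=st()
c=cam('top'); d=cam('side'); np.save('top8.npy',c,allow_pickle=True); np.save('side8.npy',d,allow_pickle=True)
a=cv2.resize(c['pixels'][100:250,250:390],None,fx=4,fy=4,interpolation=cv2.INTER_CUBIC)[:,:400]
b=cv2.resize(d['pixels'][200:275,265:315],None,fx=8,fy=8,interpolation=cv2.INTER_CUBIC)
cv2.imwrite('pics/t8.png',np.hstack([a,b])[:,:,::-1])
E
```

```text
t 26.8 pos [ 642.4 -142.2  102.4] zyaw 8.74 q [-18.2  36.5  89.9   0.   53.6 -27. ] F [ 1.2 -0.1 -2.2] Mo [-0.08  0.04 -0.03] op 23.6
```

View pics/t8.png

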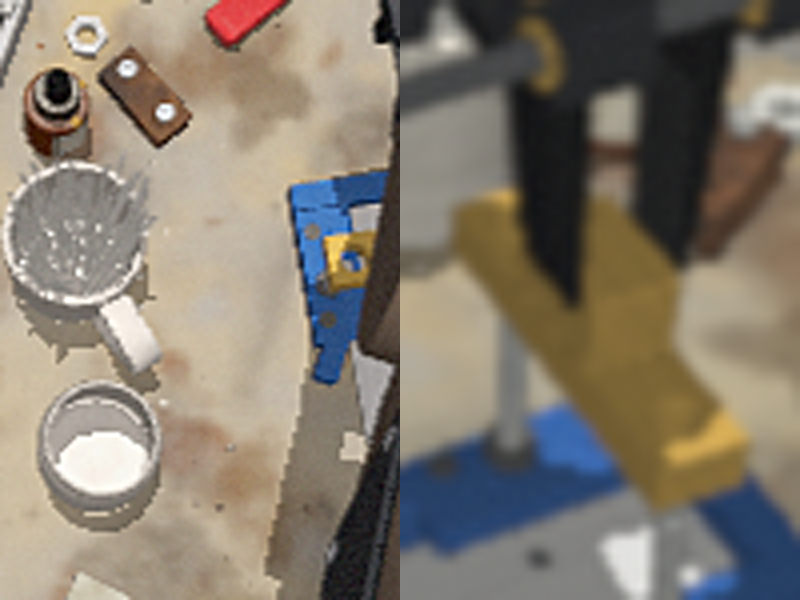

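The bar is level over the studs with its underside at about 84.7 mm, and the bystanders are standing where they were. I'm handing in.

```bash
python3 - <<'E'
from m import *
y=np.radians(8.7); X=np.array([np.cos(y),np.sin(y)]);Y=np.array([-X[1],X[0]]); O=np.array([642.2,-141.6])
S=np.load('side8.npy',allow_pickle=True).item(); fs=lambda x,y:((x-400+.5)/8-.5+265,(y+.5)/8-.5+200)
for q in [(658,508),(745,473),(458,240)]:
    p=ray(S,fs(*q),84.7)[:2]; print(((p-O)@X).round(1),((p-O)@Y).round(1))
st(); print(env.job_done()); st()
E
```

```text
-13.0 -46.8
10.5 -46.1
-11.3 54.1
t 26.9 pos [ 642.3 -142.2  102.3] zyaw 8.74 q [-18.2  36.5  89.9   0.   53.6 -27. ] F [ 0.1  0.7 -2.4] Mo [-0.14  0.05 -0.01] op 22.9
the job is handed in; nothing more can be done
None
the job is handed in; nothing more can be done
```

I slid the plate home in the slot, carried the brass bar over the row, and handed the job in at t ≈ 27 s with the bar still held above the studs. No verdict was reported, so these are my own last checks.

- **Plate:** the push stalled against the end stop, with about 19 N horizontally at the wrist. In the top view its rear edge measured x ≈ -89.5 mm (ideal -90), which puts its origin at about -24.5 mm. Its y offset was within about 1 mm.
- **Bar height and angle:** the underside was about 85 mm above the bench, roughly 15 mm above the stud tips. It looked level, with the tool yaw at 8.74° against my fixture estimate of 8.7°. The fingers stayed closed on the 24 mm rib, and the last wrist reading showed no sign of contact beyond the bar's weight.
- **Bar centring:** the two cameras disagreed slightly. Before the final 0.5 mm trim, the top view put the bar about 1.3 mm off in y and the side view about -0.7 mm, relative to the studs. The last side-view corners, read by eye, gave about +0.5 mm in y relative to the stud. All of this is within the 5 mm allowed.
- **Bystanders:** mug, cup and bottle were upright and looked unmoved in the last top picture; I judged that by eye and did not measure it.

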